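# Flip a moulded plaque face-down onto the colour gauge

### The arm

A 6-joint arm with a two-finger parallel gripper is mounted at the origin on the work surface. World frame = base frame: x ahead of the robot, y to its left, z up, the work surface at z = 0. Lengths are in mm, angles in degrees, forces in N, time in s.
With the tool pointing down it reaches from about 350 to 850 mm from the base axis. Payload 8.1 kg.
Tool frame: the origin (TCP) lies between the finger pads; the fingertips stand 22 mm ahead of it and the grasp point (between the pads) lies 3 mm ahead of it; z points along the fingers, y is the line along which they close (so a half turn about z gives the same grasp; the last joint's range is limited). The gripper opens to 85 mm and grips with 20 to 120 N. Pads are 22 mm wide; open, the fingers measure 114 mm over their backs; the gripper's body (76 mm by 85 mm) begins 54 mm behind the grasp point. The pads swing forward as they close: fully open they stand 13 mm farther back than shut.
Start: joints at [59.622, 7.471, 85.268, -0, 87.261, -4.893], TCP at [258.147, 541.633, 253.292] pointing down, gripper open.
Joint ranges: [-169.43, 169.43], [-51.17, 129.36], [1.28, 143.12], [-76.62, 256.62], [0, 156.53], [-152.29, 152.29]. Speed limits (degrees/s): [136.94, 136.94, 159.86, 180, 180, 180].

### API

Orientations are given as [roll, pitch, yaw] about the fixed x, y, z axes, in that order (R = Rz(yaw) Ry(pitch) Rx(roll)).
In Python, from bench import r, vision gives the robot as it stands.
- The arm moves only by the tool step_arm, never from a script. Its argument "targets" is a list that holds one entry, the list of rows, each a list of 6 numbers: the shift along the world's x, y, z in mm, then the turn, a rotation vector about the world's x, y, z in rad. In form: [[[x, y, z, rx, ry, rz], ...]]. A call has 1 to 12 rows; each row is the pose to reach, as a shift and turn from the pose commanded when the call began; what a row does not reach only later rows make up. A row lasts 1/12 s, in which the tool goes at most 41.7 mm and 7.16 degrees, less where a joint would pass 70% of its speed; a pose out of reach is approached as far as the arm can. A call with a gripper value outside its range is refused whole. "fingers" is the gripper's target within -1 to 1 (shut at 1, half-way at 0, fully open at -1), set as the call begins (left out, the last holds). The fingers move at their own pace and stop on an object; "newtons" is the grip in N (left out, the last holds). Time passes only in rows, so rows that repeat a pose let the fingers close. It gives the time, the measured TCP pose, the force, the opening and the grip force at its end, in the units of the state.
- r.sense(): the state, without advancing time (a new reading comes with each control period).
- vision.snapshot(name): name is "side" or "top" or "wrist"; returns a dict with "img" (420x560x3 uint8, blue, green, red), "mtx" (3x3 intrinsics, pixels), "D" ([k1, k2, p1, p2, k3] as OpenCV has them; the pictures are not rectified), "eye" and "attitude" of the camera in the world. Camera axes: x right, y up, looking along -z (the intrinsics and any distortion apply to the point x, -y, -z); pixel columns grow to the right and rows downward; lengths in mm; the calibration is good to about 2 mm. A picture is of the moment at which its call begins. There is no depth.
- r.hand_in(): hands the job in; it is judged then, once.
The state is a dict: "time": time; "joint_pos": joint angles; "qd": joint speeds; "joint_efforts": joint torques, N m; "tool_pos": TCP position; "tcp_rot": TCP orientation; "ft_force": force on the tool from outside, world axes, zero at the start; "wrist_torque": the same for the moment, N m; "finger_gap": finger opening in mm; "grip_force": force on a finger pad.
Only numpy, scipy, OpenCV 4.12 (cv2) and the standard library are available. Lean on these libraries where they do the work, as an engineer would, in place of code of your own. Each camera call takes 0.05 s, during which the arm holds its last target. There are 200 camera calls.

### The job

Slide the orange-faced plaque along the gauge's loading ledge, without lifting it, until it is fully home in the pocket of the hinged flipper plate. Then take the flipper by its red-ended side handle and swing it gently all the way over so that the plaque lies face-down in the gauge's nest, and bring the empty flipper gently all the way back to rest, never letting it slam. The plaque must be left flat and fully home in the nest, and the other things on the bench left where they are.

Things in the scene. Friction and masses are not known exactly. Their poses are not given: they have to be found in the camera images.
- plaque: Moulded test plaque, a loose square tile 70 x 70 x 10 mm, about 60 g, slick (friction about 0.25). Orange face (its +z side, up at the start), white back. Origin at its centre. It starts lying flat on the loading ledge, a little askew and off-centre.
- ledge (a point): Point on top of the gauge's loading ledge (bare aluminium, 50 mm above the bench, 120 mm wide). Axes of ledge, nest and hinge are the gauge's: +y from ledge to flipper to nest (slide the plaque this way), -x the handle side, z up. The ledge runs from y = -57 (open end) to +67 mm (meets flipper). Black guides 8 mm high narrow to a throat 72.5 mm wide from y = +53 mm on.
- hinge (a point): Middle of the flipper's hinge axis (along gauge x), 55 mm above the bench. The gauge is a low white instrument fixed to the bench. Along y from here: ledge edge -91 mm, pocket centre -49, nest centre +53, white console 66 mm high from +107 to +197 mm. Hinge posts at x = +-53 mm, 66 mm high.
- flipper (a joint): Flipper plate angle (rad): 0 = level on the loading side, pocket up; pi/2 = upright; pi = right over on the nest, pocket down (stops at both ends). 250 g, hinge nearly free: let go, it falls to the side it leans to.
- pocket (a point): Centre of the plaque when home in the flipper's pocket; turns with the flipper (gauge axes at angle 0). 73.5 mm wide between blue rails 6 mm high, blue stop 35 mm towards the hinge (+y), open to the ledge at -y: plate ends 39 mm from here, 4 mm past a seated plaque; floor 1 mm below the ledge. Past upright the plaque tips off the stop, face first, into the nest.
- handle (a point): Grip point on the flipper's handle: round steel bar, 12 mm thick, along gauge x, 80 mm from the hinge axis, on the gauge's -x side (towards the robot); bare 30 mm inward, 19 mm outward, then a red ball 22 mm across. 55 mm above the bench at angles 0 and pi, free air below; it travels a half circle in the gauge's y-z plane about the hinge axis.
- nest (a point): Centre of where the plaque lies in the nest when fully home, 55 mm above the bench (nest floor 50 mm, black posts and stops 9 mm high leave about 2 mm play each way, round glass port in the floor).
- screwdriver: Bystander: blue-handled screwdriver, about 200 mm, lying on the bench beyond the gauge.
- cup: Bystander: white cup, 68 mm wide, 80 mm high, origin under its foot, beyond the gauge.
- washbottle: Bystander: white bottle with a blue cap, 60 mm wide, 160 mm high, origin under its foot.
- funnel: Bystander: small steel funnel standing mouth down, 48 mm wide, 55 mm high, origin underneath.
- weight: Bystander: round steel test weight, 90 mm wide, 50 mm high, origin underneath.
- beaker: Bystander: clear beaker, 56 mm wide, 70 mm high, origin under its foot.
Things that resemble listed ones, but are neither listed nor needed, are in the scene too. Of the things like the plaque, leave any that is brown, grey or purple; of the rest the larger one is meant.

How it is judged:
By the outcome, as a careful person would: the job done as asked, in the order asked, and still so for the second after the job is handed in, with the robot touching nothing.
It also fails if it takes over 69 s, if anything falls off the work surface, if the arm or the gripper's body presses on something with over 40 N, if the wrist force passes 120 N, or if a joint passes its speed limit or range.

## Working session

There is one attempt and no reset: what is moved stays moved. The work goes in short steps, Python scripts to look and compute and a tool call to move; the robot and the scene stay as the last step left them, time stands still between calls to the robot, and variables do not carry over. Pictures are saved under pics/ and viewed, at most 10 in all, crops included, and the job is handed in when it is done.

Besides the shell and the picture viewer there is one more tool, called after "Request:" by a JSON object that holds its "method" and its "body". step_arm: Moves the arm, as the interface text tells. Its arguments: {"type":"object","properties":{"targets":{"type":"array"},"fingers":{"type":"number"},"newtons":{"type":"number"}},"required":["targets"]}

```bash
mkdir -p pics; ls
cat > h.py <<'E'
import numpy as np, cv2
from bench import r, vision
def snap(n,f):
    s=vision.snapshot(n); cv2.imwrite(f'pics/{f}.png',s['img']); np.save(f'pics/{f}.npy',s,allow_pickle=True); return s
def load(f): return np.load(f'pics/{f}.npy',allow_pickle=True).item()
def rot(a):
    from scipy.spatial.transform import Rotation as R
    a=np.array(a,float)
    return a if a.shape==(3,3) else R.from_euler('xyz',a,degrees=True).as_matrix()
def cast(s,px,z):
    p=cv2.undistortPoints(np.array(px,float).reshape(-1,1,2),np.array(s['mtx'],float),np.array(s['D'],float)).reshape(-1,2)
    d=np.c_[p[:,0],-p[:,1],-np.ones(len(p))]@rot(s['attitude']).T
    e=np.array(s['eye'],float)
    return e+d*((z-e[2])/d[:,2])[:,None]
def proj(s,P):
    c=(np.atleast_2d(P)-np.array(s['eye']))@rot(s['attitude'])
    c=c*[1,-1,-1]
    return cv2.projectPoints(c,np.zeros(3),np.zeros(3),np.array(s['mtx'],float),np.array(s['D'],float))[0].reshape(-1,2)
E
python3 - <<'E'
from h import *
for n in('top','side'):
    s=snap(n,n+'0'); print(n,s['eye'],s['attitude'],s['mtx'],s['D'])
print(r.sense())
E
```

```text
pics
top [ 261.89832882   14.58955092 1489.79645403] [ 11.24543173   1.10515464 -91.44433479] [[535.05451757   0.         270.2327049 ]
 [  0.         535.05451757 203.66044047]
 [  0.           0.           1.        ]] [-0.09736128  0.          0.          0.          0.        ]
side [ 219.93175504 -877.65724305  717.4547807 ] [ 55.73913923   0.54375365 -21.33626057] [[406.75367829   0.         281.18580498]
 [  0.         406.75367829 214.62071233]
 [  0.           0.           1.        ]] [-0.07357455  0.          0.          0.          0.        ]
{'time': 0.1, 'joint_pos': array([ 5.96204928e+01,  7.51255095e+00,  8.53249822e+01,  6.35751911e-04,
        8.72626696e+01, -4.89383422e+00]), 'qd': array([ 0.00335754, -0.06481541, -0.25078348,  0.02899782, -0.05429336,
        0.022017  ]), 'joint_efforts': array([ 1.48687453e-03, -5.70945525e+01, -5.01943839e+01, -1.55131402e-04,
        8.03947449e-03,  1.76017085e-05]), 'tool_pos': array([257.91156761, 541.20834115, 252.31224357]), 'tcp_rot': array([-1.79900217e+02, -9.18091897e-03,  1.54514288e+02]), 'ft_force': array([ 0.54895018,  0.84938777, -1.21577972]), 'wrist_torque': array([-0.01427508,  0.02796692,  0.01826576]), 'grip_force': 0.0, 'finger_gap': 85.41169372636037}
```

View pics/top0.png

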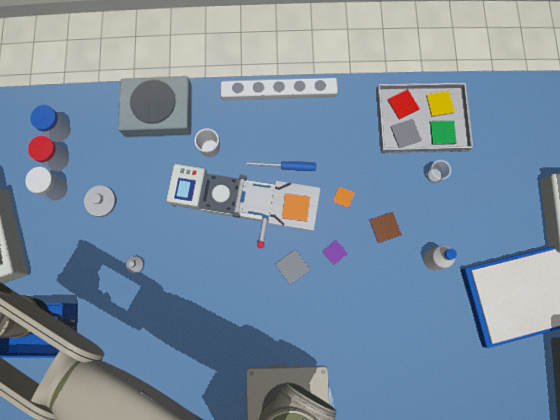

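View pics/side0.png

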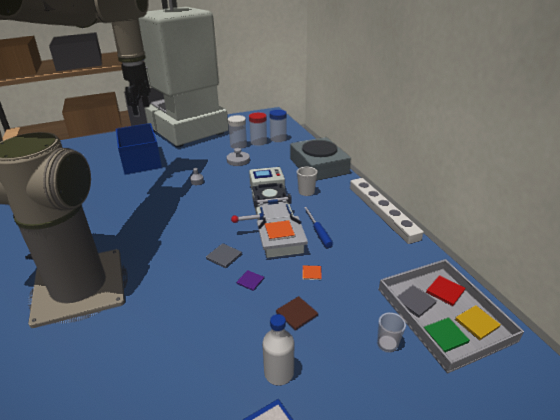

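The top view shows the plaque on the ledge at about px (296,207), the red handle ball at (261,244), the nest port at (221,194) and the console at (187,187). The small orange tile at (344,197) is a decoy. The side view agrees.

Run:
```python
from h import *
s=load('top0'); im=s['img']; hsv=cv2.cvtColor(im,cv2.COLOR_BGR2HSV)
def blobs(m,mn):
    n,l,st,c=cv2.connectedComponentsWithStats(m.astype(np.uint8)); return [(l==i,st[i,4],c[i]) for i in range(1,n) if st[i,4]>mn]
H,S,V=cv2.split(hsv)
for m,a,c in blobs((H>8)&(H<18)&(S>180)&(V>150),30):
    cnt=max(cv2.findContours(m.astype(np.uint8),0,2)[0],key=cv2.contourArea)
    bp=cv2.boxPoints(cv2.minAreaRect(cnt)); W=cast(s,bp,60); 
    print('orange',a,c,cast(s,c,60)[0].round(1)); print(W.round(1)[:,:2].tolist(),np.linalg.norm(np.diff(W,axis=0),axis=1))
for m,a,c in blobs(((H<6)|(H>174))&(S>150)&(V>100),8):
    print('red',a,c,cast(s,c,55)[0].round(1))
big=cv2.resize(im[155:255,160:330],(0,0),fx=4.5,fy=4.5,interpolation=cv2.INTER_CUBIC)
cv2.imwrite('pics/c1.png',big)
t=load('side0'); 
cv2.imwrite('pics/c2.png',cv2.resize(t['img'][155:265,220:345],(0,0),fx=5,fy=5,interpolation=cv2.INTER_CUBIC))
```

```text
orange 207 [343.39613527 196.6763285 ] [ 560.5 -165.2   60. ]
[[550.1, -138.2], [587.2, -154.8], [570.9, -191.3], [533.9, -174.6]] [40.67013306 39.98842462 40.59455345]
red 505 [402.9960396  103.82376238] [ 827.2 -351.1   55. ]
red 489 [ 40.36809816 147.94274029] [730.3 691.7  55. ]
red 33 [260.09090909 244.3030303 ] [436.9  65.2  55. ]
```

View pics/c1.png

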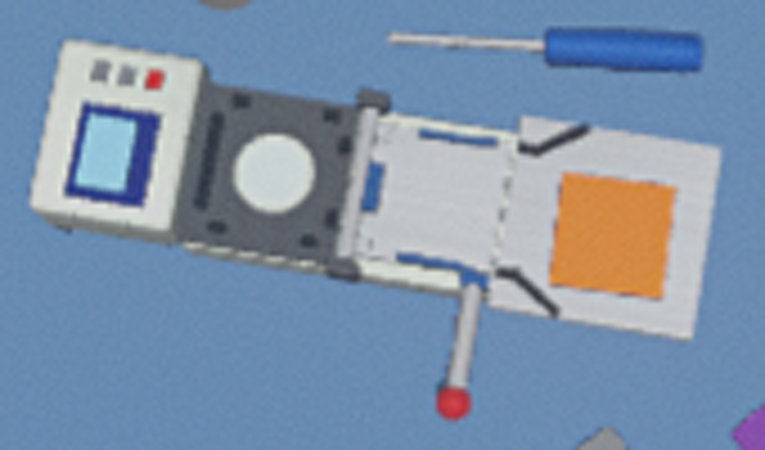

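The crop shows the ledge, with open-end corners at (720,148) and (692,338), the plaque corners near (562,174), (676,187), (663,298) and (550,285), hinge posts at (373,100) and (343,270), and the port at (274,173).

```bash
cat >> h.py <<'E'
def crop2px(p,f=4.5,o=(160,155)): return (np.array(p,float)+.5)/f-.5+np.array(o)
E
python3 - <<'E'
from h import *
s=load('top0')
L=cast(s,crop2px([(522,117),(720,148),(692,338),(490,303)]),50)[:,:2]; print('ledge',L.round(1).tolist(),np.linalg.norm(L-np.roll(L,-1,0),axis=1))
P=cast(s,crop2px([(562,174),(676,187),(663,298),(550,285)]),60)[:,:2]; print('plq',P.round(1).tolist(),P.mean(0),np.linalg.norm(P-np.roll(P,-1,0),axis=1))
N=cast(s,crop2px([(274,173)]),50)[0,:2]
Hp=cast(s,crop2px([(373,100),(343,270)]),66)[:,:2]; print('posts',Hp,np.linalg.norm(Hp[0]-Hp[1]))
C=cast(s,crop2px([(66,42),(207,62),(176,240),(33,208)]),66)[:,:2]; print('console',C.tolist())
hm=Hp.mean(0); end=(L[1]+L[2])/2
print('nest',N,'hinge',hm,'end',end, 'nest-hinge',np.linalg.norm(N-hm),'end-hinge',np.linalg.norm(end-hm))
def a(v): return np.degrees(np.arctan2(v[1],v[0]))
print('y dir: ',a(N-end),a(hm-end),a(L[0]-L[1]),a(L[3]-L[2]),'xdir',a(Hp[0]-Hp[1]),a(L[1]-L[2]))
print('plq dirs',a(P[0]-P[1]),a(P[3]-P[2]),a(P[0]-P[3]))
ball=np.array([436.9,65.2])
th=np.radians(a(N-end)); y=np.array([np.cos(th),np.sin(th)]); x=np.array([y[1],-y[0]])
for n,q in (('ball',ball),('nest',N),('end',end),('plq',P.mean(0))): print(n,(q-hm)@x,(q-hm)@y)
E
```

```text
ledge [[613.4, 18.6], [590.3, -102.2], [473.3, -80.2], [498.2, 41.1]] [122.98007479 119.06405301 123.88795254 117.43852399]
plq [[574.6, -4.7], [564.6, -73.6], [496.6, -63.1], [506.5, 4.6]] [535.56896829 -34.22881299] [69.61978807 68.76385871 68.39578939 68.80141794]
posts [[622.92032579 109.13168228]
 [518.13419197 128.77807814]] 106.61198202181252
console [[665.6968457085544, 298.2554729698821], [650.1062647286694, 210.8182963887936], [539.4159375650036, 229.76073300152825], [561.7432117944727, 317.3368653897303]]
nest [582.68491569 171.74056816] hinge [570.52725888 118.95488021] end [531.79932917 -91.19678366] nest-hinge 54.16767921210031 end-hinge 213.6903703209138
y dir:  79.04709547885778 79.55836335401276 79.16611297659212 78.41426953577667 xdir -10.619124823483403 -10.623597063956328
plq dirs 81.66564301812544 81.69610753375056 -7.768802265797715
ball -120.979525409782 -78.16511941679396
nest 1.9067996390476925 54.1341074218605
end 1.9067996390477049 -213.6818627844343
plq -5.216262038725787 -157.03539905434923
```

Request:
{"method": "step_arm", "body": {"targets": [[[10,-20,0,0,0,-0.06],[26,-53,0,0,0,-0.17],[45,-90,0,0,0,-0.28],[64,-127,-5,0,0,-0.39],[83,-164,-10,0,0,-0.5],[102,-201,-15,0,0,-0.61],[121,-238,-20,0,0,-0.72],[140,-275,-25,0,0,-0.83],[159,-312,-30,0,0,-0.94],[178,-349,-35,0,0,-1.05],[197,-386,-40,0,0,-1.15],[214,-420,-50,0,0,-1.24]]], "fingers": -1}}

```text
time: 1.1
tool_pos: [473.1, 119.6, 203.9]
tcp_rot: [179.9, -0.0, 83.2]
ft_force: [1.4, 1.7, 0.5]
finger_gap: 85.8
grip_force: 0.0
```

Request:
{"method": "step_arm", "body": {"targets": [[[12,-26,-10,0,0,-0.02],[25,-56,-25,0,0,-0.04],[38,-86,-40,0,0,-0.06],[50,-113,-60,0,0,-0.075],[60,-135,-78,0,0,-0.075],[67,-150,-90,0,0,-0.075],[70,-157,-100,0,0,-0.075],[70,-157,-103,0,0,-0.075],[70,-157,-103,0,0,-0.075]]]}}

```text
time: 1.85
tool_pos: [541.1, -34.9, 99.1]
tcp_rot: [-179.8, -0.0, 79.1]
ft_force: [0.5, 0.2, -0.3]
finger_gap: 85.4
grip_force: 0.0
```

Run:
```python
from h import *
s=r.sense(); print(s['tool_pos'],s['tcp_rot'],s['ft_force'])
w=snap('wrist','w1'); print(w['eye'],w['attitude'])
```

```text
[541.11768407 -34.87478463  99.09842413] [-1.79848158e+02 -1.70081632e-02  7.91371854e+01] [ 0.50770761  0.17175457 -0.30974252]
[558.10959334  49.19004681 219.53493628] [-19.11306074   0.19612126 -10.91734844]
```

View pics/w1.png

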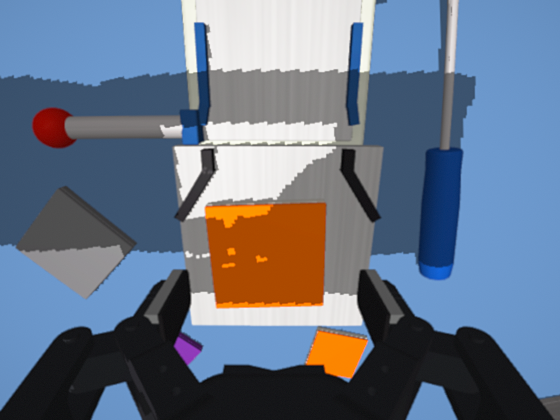

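The wrist view shows the plaque at about (267,255), the throat guides at (214,150) and (342,150), rail inner edges near columns 207 and 348, and the handle bar at row 127 with its ball at (53,127).

Run:
```python
from h import *
s=load('w1')
def g(px,z):
    p=cast(s,px,z)[:,:2]; th=np.radians(79.2); y=np.array([np.cos(th),np.sin(th)]); x=np.array([y[1],-y[0]])
    d=p-[571.8,118.8]; return np.c_[d@x,d@y].round(1).tolist(), p.round(1).tolist()
print('throat',g([(214,150),(214,168),(342,150),(342,168)],58))
print('rails',g([(206,30),(208,100),(348,30),(348,100)],55))
print('ledge',g([(174,147),(193,325),(383,146),(361,324)],50))
print('ball',g([(53,127)],55),'bar',g([(70,127),(180,127)],55),'plate edge',g([(200,144),(360,144)],50))
H,S,V=cv2.split(cv2.cvtColor(s['img'],cv2.COLOR_BGR2HSV)); m=((H>5)&(H<20)&(S>180)&(V>80)).astype(np.uint8)
c=max(cv2.findContours(m,0,2)[0],key=cv2.contourArea); b=cv2.boxPoints(cv2.minAreaRect(c)); print('plq',b,g(b,60),g([b.mean(0)],60))
```

```text
throat ([[-33.3, -91.9], [-33.9, -101.8], [36.0, -92.0], [36.7, -101.9]], [[521.9, 34.7], [519.4, 25.2], [589.9, 21.6], [588.8, 11.9]])
rails ([[-34.2, -33.5], [-35.4, -66.3], [35.8, -33.7], [38.1, -66.4]], [[531.9, 92.3], [524.6, 60.3], [600.6, 79.0], [596.8, 46.4]])
ledge ([[-57.7, -91.2], [-58.4, -215.2], [61.0, -90.8], [60.5, -214.3]], [[498.1, 40.1], [474.1, -81.6], [614.7, 18.2], [591.0, -103.0]])
ball ([[-122.4, -79.0]], [[436.8, 64.2]]) bar ([[-112.7, -79.1], [-51.6, -79.9]], [[446.3, 62.2], [506.2, 50.0]]) plate edge ([[-42.7, -89.6], [47.8, -89.7]], [[513.1, 38.8], [601.9, 21.7]])
plq [[204.91621 205.39731]
 [324.96753 202.60541]
 [327.3454  304.85242]
 [207.29407 307.64432]] ([[-40.2, -122.9], [28.0, -121.3], [33.5, -190.4], [-44.3, -192.6]], [[509.3, 5.7], [576.6, -5.6], [569.0, -74.5], [492.2, -62.1]]) ([[-5.6, -154.4]], [[537.3, -31.8]])
```

Request:
{"method": "step_arm", "body": {"targets": [[[-3,1,-4,0,0,0.02],[-4.6,1.9,-10,0,0,0.042],[-4.6,1.9,-17,0,0,0.042],[-4.6,1.9,-22,0,0,0.042],[-4.6,1.9,-24,0,0,0.042],[-4.6,1.9,-26,0,0,0.042],[-4.6,1.9,-27,0,0,0.042]]]}}

```text
time: 2.48
tool_pos: [537.4, -33.4, 73.0]
tcp_rot: [-180.0, 0.0, 81.6]
ft_force: [-0.1, 0.0, 0.1]
finger_gap: 85.5
grip_force: 0.0
```

Run:
```python
from h import *
s=r.sense(); print(s['tool_pos'],s['tcp_rot'],s['ft_force'])
w=snap('wrist','w2')
```

```text
[537.41988892 -33.38534359  72.95098975] [-1.79978147e+02  6.92179229e-04  8.15785430e+01] [-0.08742586  0.01360632  0.08600776]
```

View pics/w2.png

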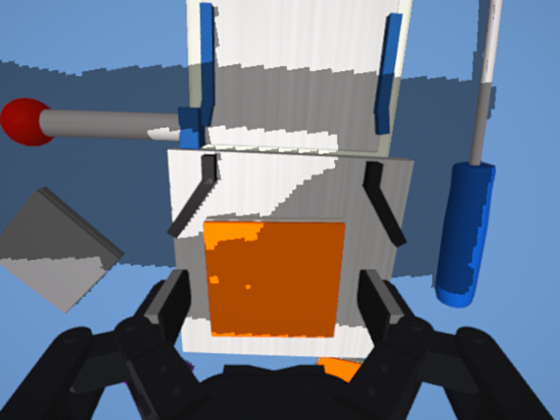

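The gripper straddles the plaque evenly, with fingers at about (170,295) and (375,295) and the plaque between columns 205 and 345. I'll lower gently and watch the force.

Request:
{"method": "step_arm", "body": {"targets": [[[0,0,-1.5,0,0,0],[0,0,-3,0,0,0],[0,0,-4.5,0,0,0],[0,0,-6,0,0,0],[0,0,-6,0,0,0]]]}}

```text
time: 2.95
tool_pos: [537.3, -33.5, 66.9]
tcp_rot: [-180.0, -0.0, 81.6]
ft_force: [-0.3, -0.4, -0.5]
finger_gap: 85.6
grip_force: 0.0
```

Request:
{"method": "step_arm", "body": {"targets": [[[0,0,0,0,0,0],[0,0,0,0,0,0],[0,0,0,0,0,0],[0,0,0,0,0,0]]], "fingers": -0.7, "newtons": 20}}

```text
time: 3.28
tool_pos: [537.6, -33.5, 67.4]
tcp_rot: [180.0, 0.0, 81.6]
ft_force: [-0.4, -0.6, 0.3]
finger_gap: 72.3
grip_force: 0.0
```

Request:
{"method": "step_arm", "body": {"targets": [[[0,0,0,0,0,0],[0,0,0,0,0,0],[0,0,0,0,0,0],[0,0,0,0,0,0]]], "fingers": -0.5}}

```text
time: 3.62
tool_pos: [537.7, -33.5, 67.5]
tcp_rot: [180.0, -0.0, 81.6]
ft_force: [0.0, -0.6, 2.0]
finger_gap: 69.2
grip_force: 23.1
```

Request:
{"method": "step_arm", "body": {"targets": [[[1,-0.2,0,0,0,-0.01],[2.5,-0.5,0,0,0,-0.02],[4,-0.8,0,0,0,-0.03],[5,-1,0,0,0,-0.042],[5.6,-1.1,0,0,0,-0.042],[5.6,-1.1,0,0,0,-0.042],[5.6,-1.1,0,0,0,-0.042]]]}}

```text
time: 4.2
tool_pos: [543.4, -34.6, 67.5]
tcp_rot: [180.0, -0.0, 79.1]
ft_force: [-1.2, 1.4, 4.8]
finger_gap: 69.2
grip_force: 23.4
```

Request:
{"method": "step_arm", "body": {"targets": [[[0,0,0,0,0,0],[0,0,0,0,0,0],[0,0,0,0,0,0],[0,0,6,0,0,0],[-1,-6,16,0,0,0],[-4,-20,24,0,0,0],[-7,-36,25,0,0,0],[-9.5,-50,25,0,0,0],[-9.5,-50,25,0,0,0]]], "fingers": -0.9}}

```text
time: 4.95
tool_pos: [534.0, -87.2, 93.9]
tcp_rot: [179.9, 0.1, 79.1]
ft_force: [-0.5, -0.2, 0.3]
finger_gap: 81.1
grip_force: 0.0
```

Run:
```python
from h import *
q=r.sense(); print(q['tool_pos'],q['tcp_rot'])
s=snap('wrist','w3')
def g(px,z):
    p=cast(s,px,z)[:,:2]; th=np.radians(79.2); y=np.array([np.cos(th),np.sin(th)]); x=np.array([y[1],-y[0]])
    d=p-[571.8,118.8]; return np.c_[d@x,d@y].round(1).tolist()
H,S,V=cv2.split(cv2.cvtColor(s['img'],cv2.COLOR_BGR2HSV)); m=((H>5)&(H<20)&(S>180)&(V>80)).astype(np.uint8)
c=max(cv2.findContours(m,0,2)[0],key=cv2.contourArea); b=cv2.boxPoints(cv2.minAreaRect(c)); print('plq',b,g(b,60),g([b.mean(0)],60))
```

```text
[533.96931012 -87.15606559  93.85575671] [1.79884170e+02 6.63749698e-02 7.90824184e+01]
plq [[202.59845  234.14    ]
 [204.0169   106.477974]
 [341.11108  108.001236]
 [339.69263  235.66327 ]] [[-38.5, -191.0], [-32.3, -122.3], [35.5, -123.2], [39.6, -192.2]] [[1.1, -154.8]]
```

View pics/w3.png

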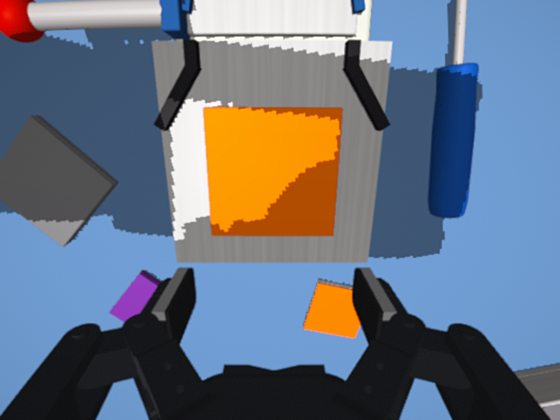

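The plaque is now square and centred (centre column 272, guides 196 and 346). Next I narrow the fingers and lower them behind it.

Request:
{"method": "step_arm", "body": {"targets": [[[0,0,0,0,0,0],[0,0,0,0,0,0],[0,0,0,0,0,0],[0,0,-3,0,0,0],[0,0,-8,0,0,0],[0,0,-13,0,0,0],[0,0,-17,0,0,0],[0,0,-19,0,0,0],[0,0,-19,0,0,0]]], "fingers": 0.3}}

```text
time: 5.75
tool_pos: [533.0, -84.4, 72.2]
tcp_rot: [-179.9, -0.0, 79.2]
ft_force: [-0.3, -0.6, 0.2]
finger_gap: 29.7
grip_force: 0.0
```

Request:
{"method": "step_arm", "body": {"targets": [[[0.6,3,0,0,0,0],[1.3,7,0,0,0,0],[2.3,12,0,0,0,0],[3.4,18,0,0,0,0],[4.6,24,0,0,0,0],[5.7,30,0,0,0,0],[6.9,36,0,0,0,0],[8,42,0,0,0,0],[9.2,48,0,0,0,0],[10.1,53,0,0,0,0],[10.7,56,0,0,0,0],[11.1,58,0,0,0,0]]]}}

```text
time: 6.75
tool_pos: [544.8, -26.0, 73.3]
tcp_rot: [-180.0, -0.0, 79.2]
ft_force: [-0.2, -0.0, 0.5]
finger_gap: 29.9
grip_force: 0.2
```

Run:
```python
from h import *
q=r.sense(); print(q['tool_pos'],q['tcp_rot'],q['ft_force'],q['finger_gap'])
s=snap('wrist','w4')
```

```text
[544.80315027 -26.02800847  73.25939073] [-1.79994932e+02 -6.93949674e-04  7.91992567e+01] [-0.19890763 -0.02391097  0.46889216] 29.914714012324893
```

View pics/w4.png

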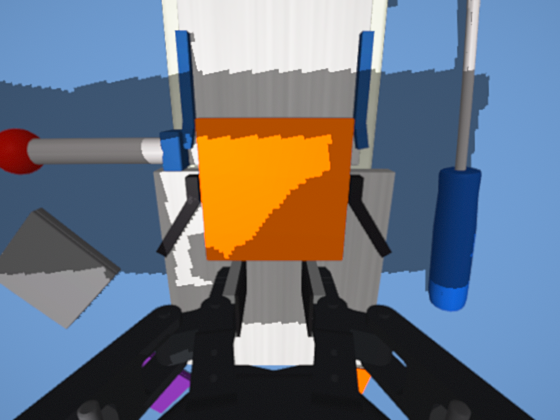

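The plaque is sliding squarely through the throat (trailing edge at row 260, guides either side). I'll continue the push.

Request:
{"method": "step_arm", "body": {"targets": [[[0.6,3,0,0,0,0],[1.3,7,0,0,0,0],[2.3,12,0,0,0,0],[3.2,17,0,0,0,0],[4.2,22,0,0,0,0],[5.2,27,0,0,0,0],[6.1,32,0,0,0,0],[6.9,36,0,0,0,0],[7.6,40,0,0,0,0],[8.2,43,0,0,0,0],[8.4,44,0,0,0,0]]]}}

```text
time: 7.72
tool_pos: [553.2, 18.0, 73.3]
tcp_rot: [-180.0, -0.0, 79.2]
ft_force: [-0.5, -0.8, 0.2]
finger_gap: 29.9
grip_force: 0.1
```

Request:
{"method": "step_arm", "body": {"targets": [[[0.2,1,0,0,0,0],[0.4,2,0,0,0,0],[0.6,3,0,0,0,0],[0.8,4,0,0,0,0],[0.8,4,0,0,0,0]]]}}

```text
time: 8.13
tool_pos: [554.0, 21.5, 73.3]
tcp_rot: [-180.0, -0.0, 79.2]
ft_force: [0.1, 0.3, 0.3]
finger_gap: 29.6
grip_force: 0.0
```

```bash
cat > m.py <<'E'
from h import *
import sys
q=r.sense(); print(q['tool_pos'],q['ft_force'])
s=snap('wrist',sys.argv[1])
def g(px,z):
    p=cast(s,px,z)[:,:2]; th=np.radians(79.2); y=np.array([np.cos(th),np.sin(th)]); x=np.array([y[1],-y[0]])
    d=p-[571.8,118.8]; return np.c_[d@x,d@y].round(1).tolist()
H,S,V=cv2.split(cv2.cvtColor(s['img'],cv2.COLOR_BGR2HSV)); m=((H>5)&(H<20)&(S>180)&(V>80)).astype(np.uint8)
c=max(cv2.findContours(m,0,2)[0],key=cv2.contourArea); b=cv2.boxPoints(cv2.minAreaRect(c)); print('plq',b.round(),g(b,59),g([b.mean(0)],59))
E
python3 m.py w5
```

```text
[553.960492    21.51103893  73.28463885] [0.09554096 0.34182044 0.31448542]
plq [[196. 118.]
 [352. 118.]
 [352. 259.]
 [196. 259.]] [[-32.8, -16.7], [35.5, -16.8], [41.3, -86.0], [-38.8, -85.9]] [[1.3, -48.7]]
```

Request:
{"method": "step_arm", "body": {"targets": [[[0.1,0.5,0,0,0,0],[0.2,1,0,0,0,0],[0.3,1.5,0,0,0,0],[0.3,1.5,0,0,0,0]]]}}

```text
time: 8.52
tool_pos: [554.2, 23.0, 73.3]
tcp_rot: [-180.0, -0.0, 79.2]
ft_force: [-0.4, -0.1, 0.1]
finger_gap: 29.9
grip_force: 0.0
```

Request:
{"method": "step_arm", "body": {"targets": [[[0.1,0.5,0,0,0,0],[0.2,1,0,0,0,0],[0.2,1,0,0,0,0]]]}}

```text
time: 8.77
tool_pos: [554.5, 24.0, 73.3]
tcp_rot: [-180.0, -0.0, 79.2]
ft_force: [1.2, 0.1, 0.4]
finger_gap: 30.2
grip_force: 0.0
```

Request:
{"method": "step_arm", "body": {"targets": [[[0.1,0.5,0,0,0,0],[0.2,1,0,0,0,0],[0.2,1,0,0,0,0]]]}}

```text
time: 9.02
tool_pos: [554.5, 24.3, 73.3]
tcp_rot: [-180.0, 0.1, 79.2]
ft_force: [-1.2, -4.4, 0.3]
finger_gap: 29.8
grip_force: 2.5
```

Request:
{"method": "step_arm", "body": {"targets": [[[0.1,0.5,0,0,0,0],[0.2,1,0,0,0,0],[0.2,1,0,0,0,0]]]}}

```text
time: 9.27
tool_pos: [554.5, 24.5, 73.3]
tcp_rot: [-180.0, 0.1, 79.2]
ft_force: [-3.2, -9.4, 1.8]
finger_gap: 29.8
grip_force: 4.8
```

```bash
python3 m.py w6
```

```text
[554.54336826  24.48337801  73.28148614] [-3.16213156 -9.36851321  1.84837391]
plq [[196. 119.]
 [352. 119.]
 [352. 260.]
 [196. 260.]] [[-32.7, -14.2], [35.5, -14.3], [41.4, -83.6], [-38.8, -83.5]] [[1.4, -46.1]]
```

View pics/w6.png

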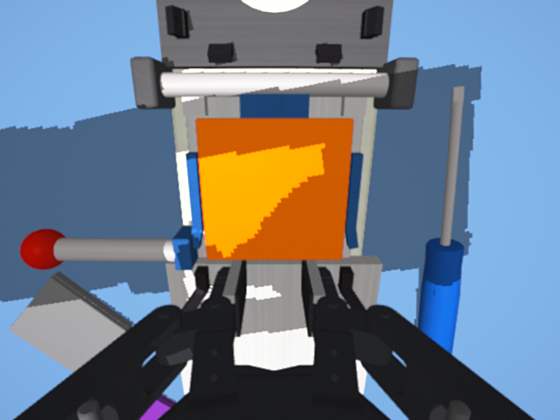

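The picture shows the plaque home in the pocket, with its leading edge at row 119 against the blue stop and its trailing edge at row 260. The push force reached 10 N at the stop. The bar is at row 249 and the ball at (42,248).

Request:
{"method": "step_arm", "body": {"targets": [[[-0.6,-3,0,0,0,0],[-1.2,-6,8,0,0,0],[-2,-8,30,0,0,0.05],[-6,-6,55,0,0,0.15],[-14,-2,60,0,0,0.27],[-24,4,60,0,0,0.39],[-36,9,60,0,0,0.51],[-48,15,60,0,0,0.63],[-60,20,60,0,0,0.75],[-72,25,60,0,0,0.87],[-82,29,60,0,0,0.99],[-90,32,60,0,0,1.11]]], "fingers": 0}}

```text
time: 10.32
tool_pos: [464.2, 58.6, 133.9]
tcp_rot: [179.9, -0.0, 143.1]
ft_force: [0.6, 0.4, -0.0]
finger_gap: 43.0
grip_force: 0.0
```

Request:
{"method": "step_arm", "body": {"targets": [[[0,0,0,0,0,0.12],[0,0,0,0,0,0.24],[0,0,0,0,0,0.36],[0,0,0,0,0,0.46],[0,0,0,0,0,0.46],[0,0,0,0,0,0.46]]]}}

```text
time: 10.82
tool_pos: [465.0, 58.1, 133.8]
tcp_rot: [180.0, 0.0, 168.9]
ft_force: [0.4, -0.1, 0.3]
finger_gap: 42.7
grip_force: 0.0
```

Run:
```python
from h import *
q=r.sense(); print(q['tool_pos'],q['tcp_rot'],q['ft_force'],q['joint_pos'],q['finger_gap'])
s=snap('wrist','w7')
H,S,V=cv2.split(cv2.cvtColor(s['img'],cv2.COLOR_BGR2HSV))
n,l,st,c=cv2.connectedComponentsWithStats((((H<6)|(H>174))&(S>150)&(V>80)).astype(np.uint8))
for i in range(1,n):
    if st[i,4]>20: print('red',st[i],c[i],cast(s,[c[i]],55))
t=snap('top','t2'); H,S,V=cv2.split(cv2.cvtColor(t['img'],cv2.COLOR_BGR2HSV))
print(s['eye'],proj(s,[[464.3,58.6,55],[436.8,64.2,55]]))
```

```text
[465.0438822   58.14513382 133.83294169] [1.79965869e+02 3.68685971e-02 1.68948630e+02] [ 0.41388314 -0.11877069  0.2875402 ] [ 8.35921614e-01 -7.99460908e+00  1.13464747e+02  2.67803680e-02
  7.44867553e+01 -7.81198719e+01] 42.6836745107105
red [257 180  30  29 697] [271.72740316 194.11190818] [[438.08035669  63.37170468  55.        ]]
red [510 373  14  11 121] [516.28099174 378.03305785] [[655.91612723 252.61050089  55.        ]]
[383.03578838  75.62447666 254.21805065] [[272.30901317 229.34203606]
 [272.53433203 192.15739848]]
```

View pics/w7.png

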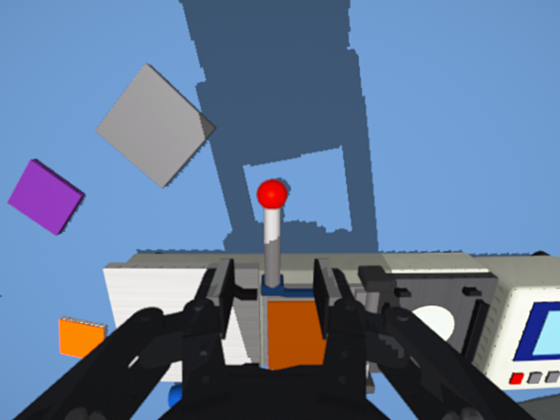

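The bar (column 272, ball at (272,194)) is centred between the open fingers at columns 225 and 320. I'll lower and grip it.

Request:
{"method": "step_arm", "body": {"targets": [[[0,0,-6,0,0,0],[0,0,-18,0,0,0],[0,0,-32,0,0,0],[0,0,-46,0,0,0],[0,0,-58,0,0,0],[0,0,-67,0,0,0],[0,0,-73,0,0,0],[0,0,-75.5,0,0,0],[0,0,-75.5,0,0,0]]]}}

```text
time: 11.67
tool_pos: [464.4, 57.9, 57.0]
tcp_rot: [-180.0, -0.1, 169.1]
ft_force: [0.2, 0.2, -0.4]
finger_gap: 43.1
grip_force: 0.0
```

Request:
{"method": "step_arm", "body": {"targets": [[[0,0,0,0,0,0],[0,0,0,0,0,0],[0,0,0,0,0,0],[0,0,0,0,0,0],[0,0,0,0,0,0],[0,0,0,0,0,0],[0,0,0,0,0,0]]], "fingers": 0.85, "newtons": 20}}

```text
time: 12.25
tool_pos: [465.3, 56.9, 58.6]
tcp_rot: [-179.9, 0.1, 169.1]
ft_force: [-1.8, -6.5, 1.4]
finger_gap: 11.4
grip_force: 21.5
```

Request:
{"method": "step_arm", "body": {"targets": [[[-0.2,-1.2,1.4,0,0,0],[-0.2,-1.1,4.2,0,0,0],[-0.1,-0.8,8.4,0,0,0],[0,0,13.9,0,0,0],[0.2,1.2,19.4,0,0,0],[0.6,2.8,25.4,0,0,0],[1,5.1,31.3,0,0,0],[1.5,7.6,36.9,0,0,0],[2.1,10.8,42.4,0,0,0],[2.7,14.2,47.6,0,0,0],[3.5,18.1,52.5,0,0,0],[4.2,21.8,56.6,0,0,0]]]}}

```text
time: 13.25
tool_pos: [469.2, 77.3, 116.1]
tcp_rot: [-179.7, 0.1, 169.1]
ft_force: [-4.2, -16.6, 9.1]
finger_gap: 11.2
grip_force: 20.9
```

Request:
{"method": "step_arm", "body": {"targets": [[[0.4,2.1,3.8,0,0,0],[1,5.4,8.2,0,0,0],[1.9,9.9,11.5,0,0,0],[2.8,14.5,14.5,0,0,0],[3.7,19.4,17.1,0,0,0],[4.6,24.4,19.4,0,0,0],[5.6,29.6,21.3,0,0,0],[6.5,34.2,22.7,0,0,0],[7.3,38.2,23.6,0,0,0],[7.9,41.6,24.2,0,0,0],[8.5,44.3,24.6,0,0,0],[8.8,46.3,24.8,0,0,0]]]}}

```text
time: 14.25
tool_pos: [478.7, 125.9, 140.8]
tcp_rot: [-180.0, 0.1, 169.1]
ft_force: [0.8, -4.0, 6.4]
finger_gap: 10.6
grip_force: 21.2
```

Request:
{"method": "step_arm", "body": {"targets": [[[0.6,3.3,1.6,0,0,0],[1.2,6.1,1.8,0,0,0],[1.7,8.8,1.8,0,0,0],[2.2,11.6,1.8,0,0,0],[2.7,14.3,1.6,0,0,0],[3.3,17.1,1.4,0,0,0],[3.8,19.7,1,0,0,0],[4.3,22.5,0.6,0,0,0],[4.8,25.1,0.1,0,0,0],[5.3,27.9,-0.6,0,0,0],[5.8,30.5,-1.3,0,0,0],[6.3,33.1,-2.1,0,0,0]]]}}

```text
time: 15.25
tool_pos: [484.6, 159.4, 137.4]
tcp_rot: [180.0, 0.1, 169.1]
ft_force: [4.9, -3.7, 2.8]
finger_gap: 11.2
grip_force: 21.0
```

Run:
```python
from h import *
q=r.sense(); print(q['tool_pos'],q['ft_force'])
s=snap('side','s3'); t=snap('top','t3')
a=cv2.resize(s['img'][150:270,215:345],(0,0),fx=4,fy=4,interpolation=cv2.INTER_CUBIC)[:480]
cv2.imwrite('pics/x.png',a)
```

```text
[484.64215968 159.358002   137.40972056] [ 4.94606256 -3.6839198   2.76073465]
```

Request:
{"method": "step_arm", "body": {"targets": [[[0.7,3.9,-1.4,0,0,0],[1.7,8.9,-3.6,0,0,0],[2.6,13.9,-6.1,0,0,0],[3.5,18.6,-9,0,0,0],[4.4,23,-12.2,0,0,0],[5.2,27.3,-15.7,0,0,0],[6,31.3,-19.5,0,0,0],[6.7,35.1,-23.6,0,0,0],[7.3,38.5,-28,0,0,0],[7.9,41.6,-32.5,0,0,0],[8.5,44.5,-37.3,0,0,0],[8.8,46.4,-41,0,0,0]]]}}

```text
time: 16.35
tool_pos: [492.7, 205.9, 95.3]
tcp_rot: [-180.0, -0.0, 169.1]
ft_force: [2.3, -3.1, 0.2]
finger_gap: 11.1
grip_force: 21.5
```

Request:
{"method": "step_arm", "body": {"targets": [[[0.3,1.7,-3.8,0,0,0],[0.6,3.2,-7.7,0,0,0],[0.9,4.5,-11.7,0,0,0],[1.1,5.6,-15.7,0,0,0],[1.2,6.5,-19.8,0,0,0],[1.3,7.1,-23.3,0,0,0],[1.4,7.5,-26,0,0,0],[1.5,7.7,-28.1,0,0,0],[1.5,7.8,-30.2,0,0,0],[1.5,7.9,-32.3,0,0,0],[1.5,8,-33.7,0,0,0],[1.5,8,-34.5,0,0,0]]]}}

```text
time: 17.35
tool_pos: [494.3, 213.9, 61.4]
tcp_rot: [180.0, -0.0, 169.1]
ft_force: [-0.0, 4.0, 1.0]
finger_gap: 11.0
grip_force: 22.5
```

Request:
{"method": "step_arm", "body": {"targets": [[[0,0,-0.5,0,0,0],[0,0,-1,0,0,0],[0,0,-1.5,0,0,0],[0,0,-1.5,0,0,0]]]}}

```text
time: 17.68
tool_pos: [494.3, 213.9, 60.1]
tcp_rot: [180.0, -0.0, 169.1]
ft_force: [-0.6, 5.3, 0.9]
finger_gap: 11.4
grip_force: 22.4
```

Request:
{"method": "step_arm", "body": {"targets": [[[0,0,-0.5,0,0,0],[0,0,-1,0,0,0],[0,0,-1.5,0,0,0],[0,0,-1.5,0,0,0]]]}}

```text
time: 18.02
tool_pos: [494.3, 214.0, 58.6]
tcp_rot: [180.0, -0.0, 169.1]
ft_force: [-0.0, 5.9, 0.8]
finger_gap: 10.8
grip_force: 22.5
```

Request:
{"method": "step_arm", "body": {"targets": [[[0,0,-0.5,0,0,0],[0,0,-1,0,0,0],[0,0,-1.5,0,0,0],[0,0,-2,0,0,0],[0,0,-2,0,0,0]]]}}

```text
time: 18.43
tool_pos: [494.4, 214.0, 57.1]
tcp_rot: [180.0, -0.0, 169.1]
ft_force: [-2.0, 5.3, 4.4]
finger_gap: 11.1
grip_force: 22.9
```

Run:
```python
from h import *
q=r.sense(); print(q['tool_pos'],q['ft_force'])
a=snap('top','t4')['img'][155:255,160:330]; b=snap('side','s4')['img'][155:255,220:345]
f=lambda i:cv2.resize(i,(0,0),fx=4.4,fy=4.4,interpolation=cv2.INTER_CUBIC)
cv2.imwrite('pics/x4.png',cv2.resize(np.hstack([a,b]),(0,0),fx=2.7,fy=2.7,interpolation=cv2.INTER_CUBIC))
```

```text
[494.37640049 213.99794924  57.10102   ] [-2.01632528  5.25817327  4.44243834]
```

Request:
{"method": "step_arm", "body": {"targets": [[[0.1,0.8,1.4,0,0,0],[0.1,0.7,4.3,0,0,0],[0.1,0.4,8.6,0,0,0],[-0.1,-0.4,14.2,0,0,0],[-0.3,-1.6,19.8,0,0,0],[-0.6,-3.2,26,0,0,0],[-1,-5.5,32.1,0,0,0],[-1.5,-8.1,37.8,0,0,0],[-2.1,-11.2,43.5,0,0,0],[-2.8,-14.6,48.9,0,0,0],[-3.5,-18.5,53.9,0,0,0],[-4.2,-22.2,58.1,0,0,0]]]}}

```text
time: 19.53
tool_pos: [490.2, 192.3, 116.3]
tcp_rot: [179.9, 0.0, 169.1]
ft_force: [-3.3, 9.2, 2.9]
finger_gap: 11.1
grip_force: 21.1
```

Run:
```python
from h import *
s=snap('top','t5'); H,S,V=cv2.split(cv2.cvtColor(s['img'],cv2.COLOR_BGR2HSV))
m=((H>5)&(H<20)&(S>180)&(V>80)).astype(np.uint8)
n,l,st,c=cv2.connectedComponentsWithStats(m)
print([(st[i,4],c[i].round()) for i in range(1,n) if st[i,4]>8])
th=np.radians(79.2); y=np.array([np.cos(th),np.sin(th)]); x=np.array([y[1],-y[0]])
for gx in range(-50,55,10):
    P=[[*(np.array([572.5,118])+gx*x+gy*y),60] for gy in range(10,115,6)]
    p=proj(s,P).round().astype(int); print(gx,[int(V[b,a]) for a,b in p])
```

```text
[(np.int32(199), array([343., 197.]))]
-50 [76, 76, 73, 81, 146, 167, 169, 110, 166, 128, 124, 130, 136, 140, 145, 150, 152, 157]
-40 [124, 68, 66, 64, 76, 103, 168, 109, 156, 168, 135, 146, 149, 154, 159, 158, 163, 164]
-30 [170, 118, 119, 115, 117, 84, 159, 166, 111, 159, 166, 153, 164, 163, 164, 168, 169, 170]
-20 [169, 173, 136, 113, 116, 82, 91, 156, 171, 113, 166, 163, 158, 169, 172, 171, 174, 175]
-10 [168, 170, 143, 111, 116, 114, 81, 109, 167, 170, 118, 166, 165, 152, 176, 180, 182, 182]
0 [170, 168, 169, 174, 111, 115, 106, 89, 120, 169, 166, 111, 167, 107, 184, 185, 184, 185]
10 [171, 168, 171, 174, 120, 118, 117, 119, 87, 152, 170, 117, 156, 165, 113, 175, 182, 178]
20 [169, 171, 169, 172, 174, 136, 114, 116, 82, 167, 150, 167, 126, 157, 166, 120, 174, 170]
30 [172, 171, 170, 171, 170, 174, 134, 116, 117, 92, 117, 168, 167, 109, 165, 166, 115, 172]
40 [165, 167, 168, 172, 170, 170, 172, 120, 118, 119, 84, 98, 168, 168, 108, 165, 169, 155]
50 [122, 174, 156, 161, 171, 167, 168, 143, 114, 115, 124, 91, 107, 166, 124, 153, 159, 97]
```

Request:
{"method": "step_arm", "body": {"targets": [[[-0.4,-2.1,3,0,0,0],[-1.2,-6.2,6.7,0,0,0],[-2,-10.7,10.2,0,0,0],[-2.9,-15.3,13.5,0,0,0],[-3.8,-20.1,16.3,0,0,0],[-4.8,-25.1,18.9,0,0,0],[-5.8,-30.4,21,0,0,0],[-6.7,-35,22.6,0,0,0],[-7.4,-39,23.6,0,0,0],[-8.1,-42.3,24.3,0,0,0],[-8.6,-45.1,24.8,0,0,0],[-9,-47.1,25,0,0,0]]]}}

```text
time: 20.58
tool_pos: [481.4, 144.1, 140.8]
tcp_rot: [180.0, 0.0, 169.1]
ft_force: [-4.1, 4.3, 7.5]
finger_gap: 11.0
grip_force: 21.3
```

Request:
{"method": "step_arm", "body": {"targets": [[[-0.5,-2.6,0.8,0,0,0],[-1,-5.3,1.4,0,0,0],[-1.5,-8.1,1.6,0,0,0],[-2.1,-10.8,1.6,0,0,0],[-2.6,-13.6,1.4,0,0,0],[-3.1,-16.3,1.2,0,0,0],[-3.6,-19,0.8,0,0,0],[-4.1,-21.7,0.4,0,0,0],[-4.6,-24.4,-0.1,0,0,0],[-5.2,-27.1,-0.8,0,0,0],[-5.7,-29.8,-1.5,0,0,0],[-6.2,-32.3,-2.3,0,0,0]]]}}

```text
time: 21.58
tool_pos: [475.1, 111.6, 137.3]
tcp_rot: [-180.0, 0.0, 169.1]
ft_force: [2.5, 0.3, 2.9]
finger_gap: 11.2
grip_force: 21.0
```

Request:
{"method": "step_arm", "body": {"targets": [[[-0.7,-3.9,-1.4,0,0,0],[-1.7,-8.9,-3.6,0,0,0],[-2.6,-13.9,-6.1,0,0,0],[-3.5,-18.6,-9,0,0,0],[-4.4,-23,-12.2,0,0,0],[-5.2,-27.3,-15.7,0,0,0],[-6,-31.3,-19.5,0,0,0],[-6.7,-35.1,-23.6,0,0,0],[-7.3,-38.5,-28,0,0,0],[-7.9,-41.6,-32.5,0,0,0],[-8.5,-44.5,-37.3,0,0,0],[-8.8,-46.4,-41,0,0,0]]]}}

```text
time: 22.58
tool_pos: [466.0, 65.2, 95.6]
tcp_rot: [-180.0, -0.0, 169.1]
ft_force: [-0.2, 0.8, 0.5]
finger_gap: 10.9
grip_force: 21.4
```

Request:
{"method": "step_arm", "body": {"targets": [[[-0.3,-1.7,-3.8,0,0,0],[-0.6,-3.2,-7.7,0,0,0],[-0.9,-4.5,-11.7,0,0,0],[-1.1,-5.6,-15.7,0,0,0],[-1.2,-6.5,-19.8,0,0,0],[-1.3,-7.1,-23.3,0,0,0],[-1.4,-7.5,-26,0,0,0],[-1.5,-7.7,-28.1,0,0,0],[-1.5,-7.8,-30.2,0,0,0],[-1.5,-7.9,-32.3,0,0,0],[-1.5,-8,-33.7,0,0,0],[-1.5,-8,-34.5,0,0,0]]]}}

```text
time: 23.58
tool_pos: [464.4, 57.2, 61.5]
tcp_rot: [-180.0, -0.0, 169.1]
ft_force: [-3.2, -5.1, 0.6]
finger_gap: 11.2
grip_force: 22.5
```

Request:
{"method": "step_arm", "body": {"targets": [[[0,0,-0.5,0,0,0],[0,0,-1,0,0,0],[0,0,-1.5,0,0,0],[0,0,-2,0,0,0],[0,0,-2,0,0,0]]]}}

```text
time: 24.0
tool_pos: [464.4, 57.1, 59.6]
tcp_rot: [-179.9, -0.0, 169.1]
ft_force: [-2.5, -5.4, -0.9]
finger_gap: 11.1
grip_force: 22.5
```

Request:
{"method": "step_arm", "body": {"targets": [[[0,0,-0.5,0,0,0],[0,0,-1,0,0,0],[0,0,-1,0,0,0]]]}}

```text
time: 24.25
tool_pos: [464.4, 57.1, 58.6]
tcp_rot: [-179.9, -0.0, 169.1]
ft_force: [-2.8, -5.5, 0.4]
finger_gap: 10.8
grip_force: 22.5
```

Request:
{"method": "step_arm", "body": {"targets": [[[0,0,-0.5,0,0,0],[0,0,-1,0,0,0],[0,0,-1,0,0,0]]]}}

```text
time: 24.5
tool_pos: [464.4, 57.1, 57.6]
tcp_rot: [-179.9, -0.0, 169.1]
ft_force: [-2.9, -5.9, 0.7]
finger_gap: 11.2
grip_force: 22.5
```

Request:
{"method": "step_arm", "body": {"targets": [[[0,0,-0.5,0,0,0],[0,0,-1,0,0,0],[0,0,-1,0,0,0]]]}}

```text
time: 24.75
tool_pos: [464.4, 57.1, 57.1]
tcp_rot: [-179.9, -0.0, 169.1]
ft_force: [-6.8, -5.8, 5.7]
finger_gap: 11.4
grip_force: 23.1
```

Request:
{"method": "step_arm", "body": {"targets": [[[0,0,0,0,0,0],[0,0,0,0,0,0],[0,0,0,0,0,0],[0,0,0,0,0,0],[0,0,5,0,0,0],[0,0,15,0,0,0],[0,0,32,0,0,0],[0,0,52,0,0,0],[0,0,72,0,0,0],[0,0,90,0,0,0],[0,0,105,0,0,0],[0,0,112,0,0,0]]], "fingers": 0.1}}

```text
time: 25.75
tool_pos: [466.2, 57.6, 172.5]
tcp_rot: [179.9, 0.3, 169.1]
ft_force: [1.5, -0.3, -0.3]
finger_gap: 38.2
grip_force: 0.0
```

Request:
{"method": "step_arm", "body": {"targets": [[[0,8,0,0,0,0],[0,24,0,0,0,0],[0,44,0,0,0,0],[0,64,0,0,0,0],[0,84,0,0,0,0],[0,100,0,0,0,0],[0,108,0,0,0,0],[0,110,0,0,0,0],[0,110,0,0,0,0]]]}}

```text
time: 26.5
tool_pos: [464.3, 167.8, 168.2]
tcp_rot: [-180.0, -0.1, 169.2]
ft_force: [-0.1, 0.1, 0.3]
finger_gap: 38.5
grip_force: 0.0
```

Run:
```python
from h import *
q=r.sense(); print(q['tool_pos'],q['ft_force'])
s=snap('wrist','w9'); t=snap('top','t9')
cv2.imwrite('pics/m9.png',np.hstack([cv2.resize(s['img'][:,60:],(476,400)),cv2.resize(t['img'][160:240,165:230],(324,400),interpolation=cv2.INTER_CUBIC)]))
```

```text
[464.28262633 167.84579759 168.20214167] [-0.07252096  0.13553162  0.27920249]
```

View pics/m9.png

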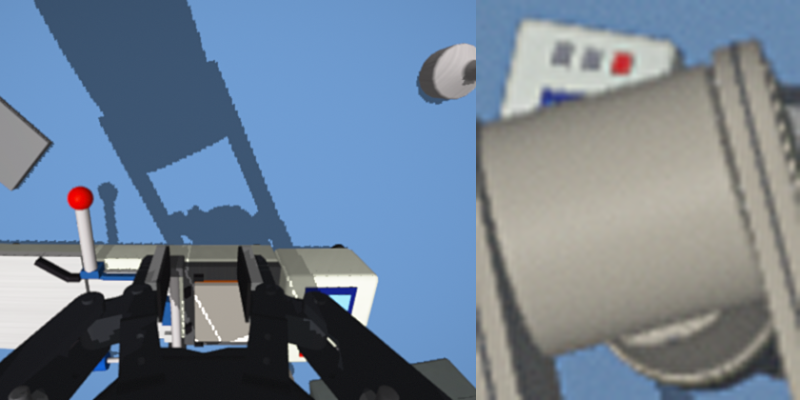

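The nest holds the plaque white back up, at about (222,312), but the fingers partly hide it. The picture quota is used up, so I'll reposition and check its edges numerically.

Request:
{"method": "step_arm", "body": {"targets": [[[6,0,4,0,0,0],[20,-1,10,0,0,0],[40,-2,15,0,0,0],[62,-3,15,0,0,0],[84,-4,15,0,0,0],[106,-5,15,0,0,0],[128,-6,15,0,0,0],[148,-6,15,0,0,0],[160,-6,15,0,0,0],[167,-6,15,0,0,0],[168,-6,15,0,0,0],[168,-6,15,0,0,0]]]}}

```text
time: 27.6
tool_pos: [632.8, 160.9, 183.7]
tcp_rot: [-180.0, -0.0, 169.1]
ft_force: [0.1, 1.1, 0.4]
finger_gap: 38.4
grip_force: 0.0
```

Run:
```python
from h import *
q=r.sense(); print(q['tool_pos'],q['ft_force'])
s=snap('wrist','w10'); im=s['img']; H,S,V=cv2.split(cv2.cvtColor(im,cv2.COLOR_BGR2HSV))
th=np.radians(79.2); y=np.array([np.cos(th),np.sin(th)]); x=np.array([y[1],-y[0]]); o=np.array([572.6,118])
# rectified gauge-plane map at z=60, printed coarsely (x down, y across)
for gx in range(-46,50,4):
    P=[[*(o+gx*x+gy*y),60] for gy in range(5,105,4)]
    p=proj(s,P).round().astype(int)
    row=''
    for a,b in p:
        if not(0<=a<560 and 0<=b<420): row+='  ..'; continue
        row+=('O' if 4<H[b,a]<20 and S[b,a]>150 else ' ')+f'{V[b,a]:3d}'
    print(f'{gx:4d}',row)
print(proj(s,[[*(o+53*y),60]]))
n,l,st,c=cv2.connectedComponentsWithStats(((H>5)&(H<20)&(S>150)&(V>60)).astype(np.uint8))
print([(st[i],c[i].round()) for i in range(1,n) if st[i,4]>5])
```

```text
[632.83935263 160.9283556  183.7215204 ] [0.0998786  1.11052519 0.41189706]
 -46   99 141  46  46  46  46  47  49  48  48  46  48  47  48  48  47  47  48  47  47  46  45  75  90  87
 -42  100 139  46  46  20  18  17  49  47  46  47  47  47  48  47  46  47  47  26  20  20  46  64  91  89
 -38   93 143  46  46  20  15  13  48  46  47  47  48  47  48  48  46  46  47  11  11  14  48  46  91  88
 -34   97 142  45  46  77 155 155 154 154 154 154 154 154 155 154 155 154 153 154 154 153 153  48  66  89
 -30   99 141  46  46 129 157 157 157 157 157 158 157 157 158 158 157 157 157 158 157 157 159  45  48  89
 -26   93 138  18  14 132 158 158 157 157 158 158 156 157 158 158 158 158 157 157 157 157 160  14  29  89
 -22   98 143  18  17 108 157 158 158 158 158 157 158 157 157 158 157 157 157 158 157 157 161  13  32  63
 -18  100 141  29  32  90 158 158 158 157 158 158 157 158 157 158 158 158 157 155 248 153 160  13  25  47
 -14   92 138  47  45 136 157 157 158 157 157 158 157 157 158 158 157 154 245 246 246 186 161  12  27  48
 -10   96 142  47  46 133 157 158 158 158 157 158 158 157 155 162 247 
[... 852 characters left out ...]
246 246 246 246 251  21  63  49
  26  113 137  23  38 240 246 246 246 246 245 246 246 246 246 246 246 246 246 246 246 246 251  23  73  46
  30   97 141  88  86 238 246 246 246 246 246 246 246 246 246 246 246 246 246 246 246 246 250  54  63  43
  34   88 141  88  85 183 248 248 247 247 247 247 247 247 247 247 247 247 248 248 248 248 248  86  85  89
  38   91 136  87  85  41  26  20  87  86  84  87  86  87  87  85  85  84  85  22  22  27  86  87  85  87
  42   96 114  78  85  31  31  36  87  87  86  87  86  87  87  87  85  86  87  32  27  25  87  87  86  87
  46   89  32  78  86  87  88  97  95  96  95  95  95  96  96  96  94  95  96  96  96  88  90  90  88  91
[[271.43942213 151.46395935]]
[]
```

Run:
```python
from h import *
s=load('w10'); g=s['img'].mean(2)
th=np.radians(79.2); y=np.array([np.cos(th),np.sin(th)]); x=np.array([y[1],-y[0]]); o=np.array([572.6,118])
def edge(f,lo,hi):
    t=np.arange(lo,hi,.2); p=proj(s,[[*(o+f(k)),60] for k in t]).astype(np.float32)
    v=cv2.remap(g.astype(np.float32),p[:,:1],p[:,1:],1).ravel(); d=np.abs(v[5:]-v[:-5]); return round(float(t[d.argmax()]+.5),1)
for k in(25,40,66,80): print('y',k,edge(lambda t:t*x+k*y,-37.5,-28),edge(lambda t:t*x+k*y,28,37.5))
for k in(-30,-5,5,30): print('x',k,edge(lambda t:k*x+t*y,10,30),edge(lambda t:k*x+t*y,84,96))
a=load('side0')['img']; 
s2=snap('side','s11'); b=s2['img']
d=cv2.absdiff(a,b).max(2); m=(d>60).astype(np.uint8); n,l,st,c=cv2.connectedComponentsWithStats(cv2.morphologyEx(m,2,np.ones((2,2),np.uint8)))
print([st[i].tolist() for i in range(1,n) if st[i,4]>25])
H,S,V=cv2.split(cv2.cvtColor(b,cv2.COLOR_BGR2HSV)); H0,S0,V0=cv2.split(cv2.cvtColor(a,cv2.COLOR_BGR2HSV))
for h,q,v in((H0,S0,V0),(H,S,V)):
    mm=((((h<6)|(h>174))&(q>150)&(v>80))[200:240,220:245]); print('ball',np.argwhere(mm).mean(0)+[200,220])
```

```text
y 25 -34.6 35.7
y 40 -34.4 35.7
y 66 -34.4 35.7
y 80 -34.4 35.7
x -30 20.9 90.5
x -5 20.5 90.7
x 5 21.1 90.5
x 30 20.5 90.5
[[157, 0, 6, 9, 26], [0, 6, 4, 15, 50], [144, 9, 66, 14, 490], [215, 13, 98, 128, 5087], [3, 21, 52, 40, 832], [70, 24, 17, 5, 47], [95, 24, 18, 7, 83], [55, 33, 8, 4, 26], [119, 34, 5, 7, 26], [120, 42, 5, 12, 34], [123, 55, 13, 3, 35], [124, 67, 27, 25, 443], [0, 79, 67, 62, 2715], [280, 139, 14, 24, 215], [66, 149, 26, 54, 801], [126, 159, 83, 67, 1729], [28, 170, 18, 23, 309], [47, 171, 3, 21, 48], [269, 176, 16, 6, 47], [260, 185, 23, 13, 134], [289, 188, 47, 25, 513], [264, 191, 8, 6, 34], [0, 193, 5, 12, 39], [156, 204, 102, 58, 2512], [262, 205, 15, 5, 48], [266, 221, 30, 19, 416], [106, 229, 15, 7, 61], [124, 236, 30, 48, 725], [26, 270, 20, 17, 187], [85, 294, 29, 10, 126]]
ball [218.5 234.5]
ball [218.31578947 234.18421053]
```

```bash
python3 -c "
from bench import r
print(r.hand_in())"
```

```text
the job is handed in; nothing more can be done
None
```

The job is handed in: the plaque lies face-down, flat and square in the nest (about 70 × 70 mm at 60 mm height in the last wrist image). The flipper is back at its stop with the handle where it started, and the robot never touched the other things on the bench.

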